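# Sort the universal-joint bearing caps into their dishes

### The job

Sort the universal-joint bearing caps: stand each good cap upright, seal band up, in the dish of the same colour as its band, and stand the rusty worn cap in the black scrap dish, each flat on the dish floor inside the rim. Leave the plain spacer sleeve and the circlip pliers where they are.

Things in the scene. Friction and masses are not known exactly. Their poses are not given: they have to be found in the camera images.
- cap_red: good bearing cap, an upright bright-steel cylinder, 36 mm diameter, 40 mm tall, about 0.15 kg, its upper 12 mm a bright red seal band, with a dark roller-lined mouth drawn on top (no real hole). Loose. Origin at the centre of its underside, z up
- cap_yellow: good bearing cap, an upright bright-steel cylinder, 36 mm diameter, 40 mm tall, about 0.15 kg, its upper 12 mm a yellow seal band, with a dark roller-lined mouth drawn on top (no real hole). Loose. Origin at the centre of its underside, z up
- cap_blue: good bearing cap, an upright bright-steel cylinder, 36 mm diameter, 40 mm tall, about 0.15 kg, its upper 12 mm a blue seal band, with a dark roller-lined mouth drawn on top (no real hole). Loose. Origin at the centre of its underside, z up
- cap_worn: the worn bearing cap, of the same shape and size (36 mm diameter, 40 mm tall, 0.15 kg), rusty brown all over with no coloured band. Loose, upright. Origin at the centre of its underside, z up
- dish_red: bright red round parts dish, 76 mm outside, 68 mm inside, held fast to the bench (does not move); floor 3 mm above the bench, rim top 9 mm above the bench. Empty at the start. Origin at the centre of its underside, on the bench, z up
- dish_yellow: yellow round parts dish, 76 mm outside, 68 mm inside, held fast to the bench (does not move); floor 3 mm above the bench, rim top 9 mm above the bench. Empty at the start. Origin at the centre of its underside, on the bench, z up
- dish_blue: blue round parts dish, 76 mm outside, 68 mm inside, held fast to the bench (does not move); floor 3 mm above the bench, rim top 9 mm above the bench. Empty at the start. Origin at the centre of its underside, on the bench, z up
- dish_black: black round parts dish, 76 mm outside, 68 mm inside, held fast to the bench (does not move); floor 3 mm above the bench, rim top 9 mm above the bench. Empty at the start. Origin at the centre of its underside, on the bench, z up
- sleeve: bystander: plain pale-metal spacer sleeve, an open tube with a bore right through it, 36 mm outside, 24 mm inside, 40 mm tall, standing upright and loose among the caps. Origin at the centre of its underside
- pliers: bystander: circlip pliers with red handles lying flat beyond the caps and dishes, about 160 mm long, 70 mm wide, 12 mm high, loose. Origin on the bench under the pivot, jaws along +y (52 mm), handles along -y (108 mm)

How it is judged:
By the outcome, as a careful person would: the job done as asked, in the order asked, and still so for the second after the job is handed in, with the robot touching nothing.
It also fails if it takes over 93 s, if anything falls off the work surface, if the arm or the gripper's body presses on something with over 40 N, if the wrist force passes 120 N, or if a joint passes its speed limit or range.

### The arm

A 7-joint arm with a two-finger parallel gripper is mounted at the origin on the work surface. World frame = base frame: x ahead of the robot, y to its left, z up, the work surface at z = 0. Lengths are in m, angles in rad, forces in N, time in s.
With the tool pointing down it reaches from about 0.4 to 0.85 m from the base axis. Payload 10.4 kg.
Tool frame: the origin (TCP) lies at the very end of the fingers, on their centre line; the grasp point (between the pads) lies 19 mm behind it; z points along the fingers, y is the line along which they close (so a half turn about z gives the same grasp; the last joint's range is limited). The gripper opens to 85 mm and grips with 20 to 120 N. Pads are 22 mm wide; open, the fingers measure 114 mm over their backs; the gripper's body (76 mm by 85 mm) begins 54 mm behind the grasp point. The pads swing forward as they close: fully open they stand 13 mm farther back than shut.
Start: joints at [1.266, 0.332, -0.065, 1.46, 0.022, 1.35, -0.088], TCP at [0.174, -0.6, 0.231] pointing down, gripper open.
Joint ranges: [-2.6, 2.6], [-0.5, 2.12], [-1.47, 1.34], [0.16, 2.42], [-1.27, 4.41], [0.06, 2.06], [-2.6, 2.6]. Speed limits (rad/s): [2.22, 2.22, 2.79, 2.79, 3.14, 3.14, 3.14].

### API

Orientations are given as a unit quaternion [x, y, z, w].
In Python, from workcell import manip, optics gives the robot as it stands.
- The arm moves only by the tool jog_arm, never from a script. Its arguments are lists of equal length, an entry for each row: "dr": the turn, a rotation vector about the tool's x, y, z normalised to -1 to 1, where 1 is 4 degrees, a list of three; "translation": the shift along the tool's x, y, z normalised to -1 to 1, where 1 is 0.025 m, a list of three; "jaw": the opening, from 0 (shut) to 1 (fully open). A call has 1 to 10 rows; each row shifts and turns the commanded pose from where the row before left it, along the tool's axes as they then stand; what a row does not reach is not made up. A row lasts 1/10 s, in which the tool goes at most 50 mm and 8.59 degrees, less where a joint would pass 70% of its speed; a pose out of reach is approached as far as the arm can. A call with a number of a shift or a turn outside -1 to 1 is refused whole. A call with a gripper value outside its range is refused whole. The fingers move at their own pace and stop on an object; "squeeze" is the grip in N (left out, the last holds). Time passes only in rows, so rows that do not move let the fingers close. It gives the time, the measured TCP pose, the force, the opening and the grip force at its end, in the units of the state.
- manip.get_obs(): the state, without advancing time (a new reading comes with each control period).
- optics.camera(name): name is "scene" or "top" or "wrist"; returns a dict with "color" (480x640x3 uint8, red, green, blue), "mtx" (3x3 intrinsics, pixels), "R" (3x3) and "t" (3): a world point X has camera coordinates R X + t. Camera axes: x right, y down, z forward; pixel columns grow to the right and rows downward; lengths in m; the calibration is good to about 2 mm. A picture is of the moment at which its call begins. There is no depth.
- manip.hand_in(): hands the job in; it is judged then, once.
The state is a dict: "clock": time; "joint_pos": joint angles; "joint_velocities": joint speeds; "tau": joint torques, N m; "position": TCP position; "ee_rot": TCP orientation; "ft_force": force on the tool from outside, world axes, zero at the start; "torque": the same for the moment, N m; "grip_width": opening from 0.0 (shut) to 1.0 (fully open); "grasp_force": force on a finger pad.
Only numpy, scipy, OpenCV 4.12 (cv2) and the standard library are available. Lean on these libraries where they do the work, as an engineer would, in place of code of your own. Each camera call takes 0.05 s, during which the arm holds its last target. There are 200 camera calls.

## Working session

There is one attempt and no reset: what is moved stays moved. The work goes in short steps, Python scripts to look and compute and a tool call to move; the robot and the scene stay as the last step left them, time stands still between calls to the robot, and variables do not carry over. Pictures are saved under pics/ and viewed, at most 14 in all, crops included, and the job is handed in when it is done.

Besides the shell and the picture viewer there is one more tool, called after ">>>" by a JSON object that holds its "api" and its "payload", one argument or row to a line. jog_arm: Moves the arm, as the interface text tells. Scaled input: -1 to 1 covers 0.025 m each way for a shift and 4 degrees each way for a turn. Its arguments: {"type":"object","properties":{"dr":{"type":"array","items":{"type":"array","items":{"type":"number"}}},"translation":{"type":"array","items":{"type":"array","items":{"type":"number"}}},"jaw":{"type":"array","items":{"type":"number"}},"squeeze":{"type":"number"}},"required":["dr","translation","jaw"]}

```bash
mkdir -p pics; ls; python3 - <<'E'
from workcell import manip, optics
import cv2, numpy as np, pickle
print(manip.get_obs())
d={}
for n in ("scene","top"):
    c=optics.camera(n); d[n]=c
    cv2.imwrite(f"pics/{n}0.png",c["color"][:,:,::-1]); print(n,c["mtx"],c["R"],c["t"], -np.array(c["R"]).T@np.array(c["t"]))
pickle.dump(d,open("d.pkl","wb"))
E
```

```text
pics
{'clock': 0.0, 'joint_pos': array([ 1.26640028,  0.33287566, -0.06466651,  1.46097213,  0.02158701,
        1.34987537, -0.08848499]), 'joint_velocities': array([-1.67567883e-03, -1.38981068e-04,  1.28130229e-04,  1.93690211e-05,
       -1.40905012e-03,  2.92902923e-04,  6.18109077e-04]), 'tau': array([-1.99978581e-04, -6.25444865e+01,  4.86336078e-02, -3.91606593e+01,
        1.60809903e-02,  9.95813403e-03,  1.31852502e-05]), 'position': array([ 0.17367431, -0.59998819,  0.23049876]), 'ee_rot': array([ 9.90089879e-01,  1.40433316e-01, -1.32921115e-04, -7.05478841e-04]), 'ft_force': array([0.50963438, 0.41594182, 0.29578124]), 'torque': array([ 0.0380198 , -0.02075247, -0.02884267]), 'grasp_force': 0.0, 'grip_width': 0.9996341027788297}
scene [[465.23854901   0.         313.21057751]
 [  0.         465.23854901 241.61319734]
 [  0.           0.           1.        ]] [[-0.84830853  0.52911385  0.02027746]
 [ 0.38732326  0.6461822  -0.65759354]
 [-0.36104479 -0.54998827 -0.75309997]] [ 0.49658619 -0.18784237  1.01988701] [0.8622389  0.41955566 0.63448344]
top [[612.21480481   0.         327.47520724]
 [  0.         612.21480481 238.46462402]
 [  0.           0.           1.        ]] [[-0.00924199 -0.99990716  0.01001285]
 [-0.99155111  0.00786819 -0.12947772]
 [ 0.12938692 -0.01112489 -0.99153178]] [0.00260382 0.57606913 1.19858505] [0.41614483 0.01140508 1.26299721]
```

View pics/top0.png

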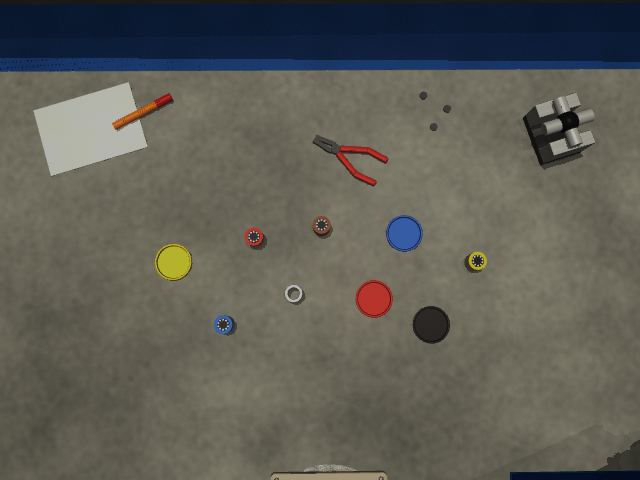

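View pics/scene0.png

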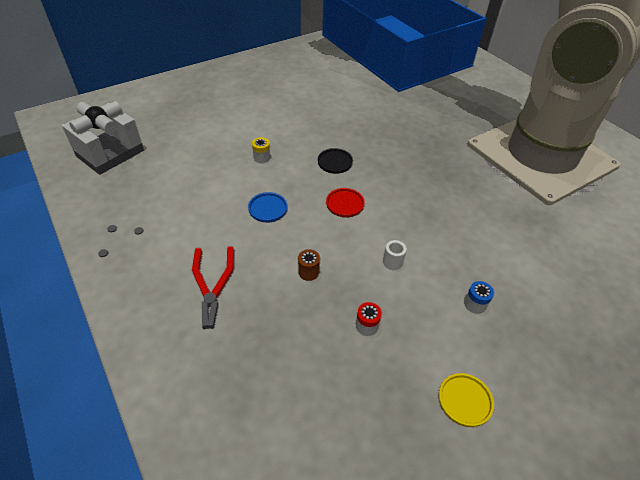

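Top view: caps red (254,237), worn (322,226), yellow (477,261), blue (223,324), sleeve (293,294). Dishes: yellow (174,262), red (374,299), blue (404,233), black (431,324). The scene view shows the same things: yellow cap (261,148), worn (309,262), red (369,318), blue (480,294).

```bash
cat > h.py <<'E'
import numpy as np, cv2
def ray(c,uv):
    R=np.array(c["R"]);d=R.T@np.linalg.inv(c["mtx"])@np.array([*uv,1.]);return -R.T@np.array(c["t"]),d/np.linalg.norm(d)
def plane(c,uv,z):
    o,d=ray(c,uv);return o+d*(z-o[2])/d[2]
def tri(c1,u1,c2,u2):
    o1,d1=ray(c1,u1);o2,d2=ray(c2,u2)
    s=np.linalg.lstsq(np.c_[d1,-d2],o2-o1,rcond=None)[0]
    a,b=o1+s[0]*d1,o2+s[1]*d2;return (a+b)/2,np.linalg.norm(a-b)
def mask(img,col):
    h,s,v=[x.astype(int) for x in cv2.split(cv2.cvtColor(img,cv2.COLOR_RGB2HSV))]
    m={'red':((h<6)|(h>174))&(s>170)&(v>90),'yellow':(abs(h-27)<7)&(s>150)&(v>90),'blue':(abs(h-110)<10)&(s>120)&(v>70),
       'worn':((h<15)|(h>172))&(s>110)&(v>35),'black':v<50,'sleeve':(s<40)&(v>135)}[col]
    return m.astype(np.uint8)*255
def blob(img,col,seed,r):
    """outer contour and biggest hole of the colour blob around seed"""
    u,v=seed;x0,y0=max(u-r,0),max(v-r,0)
    cs,hi=cv2.findContours(mask(img[y0:v+r,x0:u+r].copy(),col),cv2.RETR_CCOMP,cv2.CHAIN_APPROX_NONE)
    i=max((k for k in range(len(cs)) if hi[0][k][3]<0),key=lambda k:cv2.contourArea(cs[k]))
    ho=[cs[k] for k in range(len(cs)) if hi[0][k][3]==i and len(cs[k])>4]
    off=np.array([x0,y0])
    f=lambda c:(np.array(cv2.fitEllipse(cv2.convexHull(c) if len(cv2.convexHull(c))>4 else c)[0])+off,np.round(cv2.fitEllipse(c)[1],1))
    return f(cs[i]),(f(max(ho,key=cv2.contourArea)) if ho else None)
E
python3 - <<'E'
import pickle,numpy as np
from h import *
d=pickle.load(open("d.pkl","rb"));T,S=d["top"],d["scene"]
np.set_printoptions(precision=4,suppress=True)
L=[('red',(254,237),(369,315),0),('yellow',(477,261),(261,147),0),('blue',(223,324),(480,292),0),('worn',(322,226),(309,261),0),('sleeve',(293,294),(395,250),0),
('red',(374,299),(345,203),1),('yellow',(174,262),(466,400),1),('blue',(404,233),(268,207),1),('black',(431,324),(335,160),1)]
for c,a,b,dish in L:
    A=blob(T["color"],c,a,24 if dish else 14);B=blob(S["color"],c,b,34 if dish else 20)
    for k in ([0] if dish else [0,1]):
        if A[k] is None or B[k] is None: print(c,'nohole',A,B);continue
        p,e=tri(T,A[k][0],S,B[k][0]);z=.009 if dish else .04
        print(c,'dish' if dish else 'cap','ring' if k==0 else 'hole',p,'gap%.4f'%e,A[k],B[k],plane(T,A[k][0],z)[:2],plane(S,B[k][0],z)[:2])
E
```

```text
red cap ring [0.581  0.1479 0.0365] gap0.0021 (array([253.4337, 236.3507]), array([17.1, 17.2])) (array([368.7893, 313.8932]), array([22.8, 24. ])) [0.5812 0.1467] [0.5819 0.1502]
red cap hole [0.5806 0.1474 0.0418] gap0.0020 (array([253.3312, 236.2029]), array([13.2, 13.5])) (array([369.1646, 311.653 ]), array([14.6, 17.7])) [0.5815 0.1469] [0.579  0.1473]
yellow cap ring [ 0.5283 -0.3029  0.0358] gap0.0024 (array([477.0402, 260.3671]), array([17.2, 18. ])) (array([260.3923, 144.5031]), array([15., 17.])) [ 0.5289 -0.3026] [ 0.5299 -0.2969]
yellow cap hole [ 0.5281 -0.3019  0.0422] gap0.0016 (array([477.2461, 260.3604]), array([12.8, 13.3])) (array([260.3475, 142.1393]), array([ 8.2, 12.6])) [ 0.529 -0.303] [ 0.5263 -0.304 ]
blue cap ring [0.4061 0.2074 0.0365] gap0.0021 (array([222.8072, 324.1335]), array([17.5, 18.1])) (array([480.8383, 292.343 ]), array([22.2, 24.1])) [0.4067 0.206 ] [0.4081 0.2095]
blue cap hole [0.4062 0.2071 0.0427] gap0.0023 (array([222.538 , 324.0659]), array([13. , 13.8])) (array([481.8658, 289.9321]), array([12.9, 17.3])) [0.4069 0.2065] [0.4034 0.207 ]
wo
[... 776 characters left out ...]
(array([373.684 , 298.4169]), array([35.5, 35.8])) (array([344.8442, 201.3333]), array([26.8, 37.6])) [ 0.4556 -0.0958] [ 0.4551 -0.0935]
yellow dish ring [0.5342 0.3169 0.0069] gap0.0026 (array([172.6272, 261.4861]), array([35.2, 36.6])) (array([465.9216, 399.5017]), array([47.5, 58.8])) [0.5347 0.3153] [0.5345 0.3183]
blue dish ring [ 0.59   -0.1609  0.0071] gap0.0018 (array([403.9694, 232.7491]), array([34.5, 35.2])) (array([267.2102, 206.1761]), array([27.9, 38.3])) [ 0.5905 -0.1612] [ 0.5902 -0.1585]
black dish ring [ 0.4014 -0.2109  0.0051] gap0.0018 (array([430.7333, 324.3494]), array([35.9, 36.5])) (array([334.6282, 160.6108]), array([24.1, 34.2])) [ 0.4021 -0.2109] [ 0.4036 -0.2064]
```

Measured heights (cap tops about 41 mm, dish rims about 7 mm, triangulation gaps about 2 mm) match the given sizes. First I'll square the tool with the world, so tool x = +x, tool y = −y and tool z = down.

>>> {"api": "jog_arm", "payload": {
  "dr": [
    [0,0,1],
    [0,0,1],
    [0,0,1],
    [0,0,1],
    [0,0,0.037],
    [0,0,0],
    [0,0,0],
    [0,0,0],
    [0,0,0],
    [0,0,0]
  ],
  "translation": [
    [1,0,0],
    [1,0,0],
    [1,0,0],
    [1,0,0],
    [1,0,0],
    [1,-1,0],
    [1,-1,0],
    [1,-1,0],
    [1,-1,0],
    [1,-1,0]
  ],
  "jaw": [0.8,0.8,0.8,0.8,0.8,0.8,0.8,0.8,0.8,0.8],
  "squeeze": 50
}}

```text
clock: 1.1
position: [0.4227, -0.4565, 0.2309]
ee_rot: [1.0, -0.0, -0.0, -0.0]
ft_force: [0.3, -1.3, 0.5]
grip_width: 0.798
grasp_force: 0.0
```

>>> {"api": "jog_arm", "payload": {
  "dr": [
    [0,0,0],
    [0,0,0],
    [0,0,0],
    [0,0,0],
    [0,0,0],
    [0,0,0],
    [0,0,0],
    [0,0,0],
    [0,0,0],
    [0,0,0]
  ],
  "translation": [
    [0.6,-1,0.3],
    [0.6,-1,0.3],
    [0.6,-1,0.3],
    [0.6,-1,0.3],
    [0.6,-1,0.3],
    [0.6,-1,0.3],
    [0.6,-1,0.3],
    [0.6,-1,0.3],
    [0.6,-1,0.3],
    [0.6,-1,0.3]
  ],
  "jaw": [0.8,0.8,0.8,0.8,0.8,0.8,0.8,0.8,0.8,0.8]
}}

```text
clock: 2.1
position: [0.5722, -0.2067, 0.1557]
ee_rot: [1.0, -0.0, -0.0, -0.0]
ft_force: [0.1, -0.8, -0.6]
grip_width: 0.801
grasp_force: 0.0
```

>>> {"api": "jog_arm", "payload": {
  "dr": [
    [0,0,0],
    [0,0,0],
    [0,0,0],
    [0,0,0],
    [0,0,0],
    [0,0,0],
    [0,0,0],
    [0,0,0],
    [0,0,0],
    [0,0,0]
  ],
  "translation": [
    [0,-1,0],
    [0,-1,0],
    [0,-1,0],
    [0,-1,0],
    [0,-1,0],
    [0,-1,0],
    [0,-1,0],
    [0,-1,0],
    [0,-1,0],
    [0,-1,0]
  ],
  "jaw": [0.8,0.8,0.8,0.8,0.8,0.8,0.8,0.8,0.8,0.8]
}}

```text
clock: 3.1
position: [0.5716, 0.0432, 0.156]
ee_rot: [1.0, -0.0, -0.0, 0.0]
ft_force: [0.0, -0.5, 0.2]
grip_width: 0.799
grasp_force: 0.0
```

>>> {"api": "jog_arm", "payload": {
  "dr": [
    [0,0,0],
    [0,0,0],
    [0,0,0],
    [0,0,0]
  ],
  "translation": [
    [0,-1,0],
    [0,-1,0],
    [0,0,0],
    [0,0,0]
  ],
  "jaw": [0.8,0.8,0.8,0.8]
}}

```text
clock: 3.5
position: [0.5717, 0.0924, 0.156]
ee_rot: [1.0, 0.001, -0.0, 0.0]
ft_force: [-0.3, -1.3, -0.0]
grip_width: 0.801
grasp_force: 0.0
```

>>> {"api": "jog_arm", "payload": {
  "dr": [
    [0,0,0],
    [0,0,0],
    [0,0,0],
    [0,0,0]
  ],
  "translation": [
    [0.36,-1,0],
    [0,-1,0],
    [0,-0.2,0],
    [0,0,0]
  ],
  "jaw": [0.8,0.8,0.8,0.8]
}}

```text
clock: 3.9
position: [0.5809, 0.1469, 0.1561]
ee_rot: [1.0, 0.0, -0.0, 0.0]
ft_force: [0.1, -0.7, -0.4]
grip_width: 0.801
grasp_force: 0.0
```

```bash
python3 - <<'E'
from workcell import manip, optics
from h import *
c=optics.camera("wrist"); cv2.imwrite("pics/w1.png",c["color"][:,:,::-1])
P=np.array([0.581,0.1472,0.04]);q=c["mtx"]@(np.array(c["R"])@P+np.array(c["t"]));q/=q[2];print("expect",q[:2])
print(manip.get_obs()["position"])
try:
  A=blob(c["color"],'red',(int(q[0]),int(q[1])),100);print(A)
  for k in A: print(plane(c,k[0],.04))
except Exception as e: print(e)
E
```

```text
expect [316.93066724 232.71451053]
[0.58111695 0.14578539 0.15602683]
((array([315.43341064, 230.94036102]), array([43.8, 44.2])), (array([315.39360046, 232.6531601 ]), array([33.2, 33.8])))
[0.58242872 0.14836735 0.04      ]
[0.58104801 0.14839776 0.04      ]
```

View pics/w1.png

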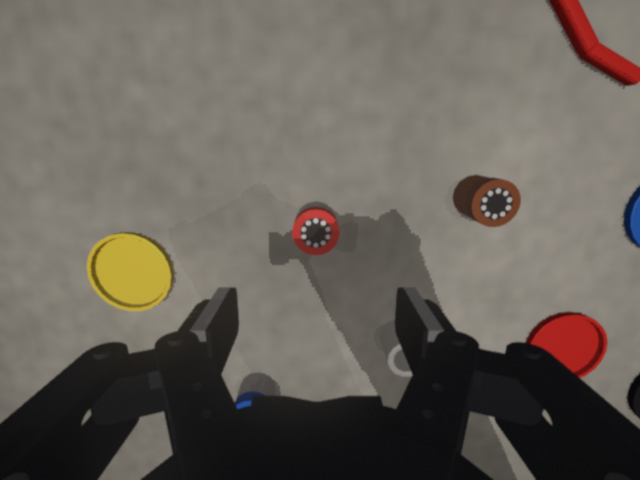

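The wrist view shows the red cap at (316,232), within 1.5 px of prediction and centred between the fingers. I'll descend and grip.

>>> {"api": "jog_arm", "payload": {
  "dr": [
    [0,0,0],
    [0,0,0],
    [0,0,0],
    [0,0,0],
    [0,0,0],
    [0,0,0],
    [0,0,0],
    [0,0,0]
  ],
  "translation": [
    [0,-0.04,1],
    [0,0,1],
    [0,0,1],
    [0,0,1],
    [0,0,1],
    [0,0,0.5],
    [0,0,0.34],
    [0,0,0]
  ],
  "jaw": [0.8,0.8,0.8,0.8,0.8,0.8,0.8,0.8]
}}

```text
clock: 4.75
position: [0.5809, 0.1474, 0.0098]
ee_rot: [1.0, -0.0, -0.0, 0.0]
ft_force: [0.2, 0.1, 0.7]
grip_width: 0.801
grasp_force: 0.0
```

>>> {"api": "jog_arm", "payload": {
  "dr": [
    [0,0,0],
    [0,0,0],
    [0,0,0],
    [0,0,0],
    [0,0,0],
    [0,0,0],
    [0,0,0],
    [0,0,0]
  ],
  "translation": [
    [0,0,0],
    [0,0,0],
    [0,0,0],
    [0,0,0],
    [0,0,0],
    [0,0,0],
    [0,0,0],
    [0,0,0]
  ],
  "jaw": [0.2,0.2,0.2,0.2,0.2,0.2,0.2,0.2]
}}

```text
clock: 5.55
position: [0.5819, 0.1485, 0.0117]
ee_rot: [1.0, -0.0, 0.001, -0.0]
ft_force: [-1.8, 0.3, 6.5]
grip_width: 0.402
grasp_force: 49.8
```

>>> {"api": "jog_arm", "payload": {
  "dr": [
    [0,0,0],
    [0,0,0],
    [0,0,0],
    [0,0,0]
  ],
  "translation": [
    [0,0,-0.5],
    [0,0,-1],
    [0,0,-1],
    [0,0,-1]
  ],
  "jaw": [0.2,0.2,0.2,0.2]
}}

```text
clock: 5.95
position: [0.5808, 0.1483, 0.0995]
ee_rot: [1.0, 0.0, 0.0, -0.0]
ft_force: [0.9, -1.0, -1.8]
grip_width: 0.405
grasp_force: 50.1
```

>>> {"api": "jog_arm", "payload": {
  "dr": [
    [0,0,0],
    [0,0,0],
    [0,0,0],
    [0,0,0],
    [0,0,0],
    [0,0,0],
    [0,0,0],
    [0,0,0],
    [0,0,0],
    [0,0,0]
  ],
  "translation": [
    [-0.5,0.97,0],
    [-0.5,0.97,0],
    [-0.5,0.97,0],
    [-0.5,0.97,0],
    [-0.5,0.97,0],
    [-0.5,0.97,0],
    [-0.5,0.97,0],
    [-0.5,0.97,0],
    [-0.5,0.97,0],
    [-0.5,0.97,0]
  ],
  "jaw": [0.2,0.2,0.2,0.2,0.2,0.2,0.2,0.2,0.2,0.2]
}}

```text
clock: 6.95
position: [0.4554, -0.095, 0.0986]
ee_rot: [1.0, 0.0, 0.0, 0.0]
ft_force: [-0.0, 0.4, -1.8]
grip_width: 0.404
grasp_force: 50.2
```

```bash
python3 - <<'E'
from workcell import manip, optics
from h import *
c=optics.camera("wrist"); cv2.imwrite("pics/w2.png",c["color"][:,:,::-1])
o=manip.get_obs();print(o["position"],o["grip_width"],o["grasp_force"])
E
```

```text
[ 0.45330054 -0.09942257  0.098263  ] 0.40708726510333354 50.21394610404968
```

View pics/w2.png

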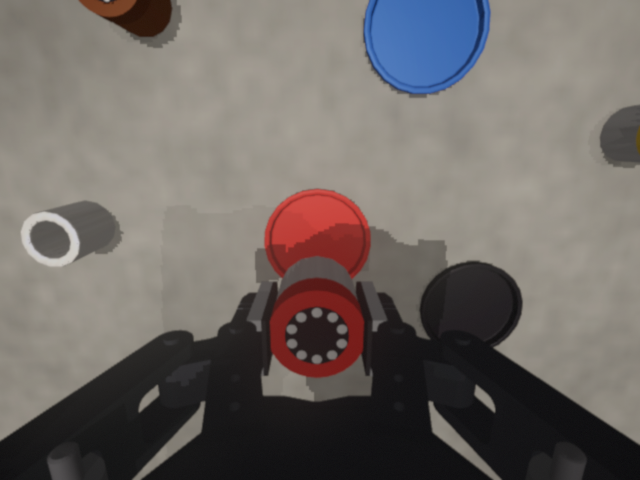

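The red cap is held upright at (317,333), with its dish straight below and ahead at (318,240). Lowering it.

>>> {"api": "jog_arm", "payload": {
  "dr": [
    [0,0,0],
    [0,0,0],
    [0,0,0],
    [0,0,0],
    [0,0,0],
    [0,0,0],
    [0,0,0]
  ],
  "translation": [
    [0,0,1],
    [0,0,1],
    [0,0,0.8],
    [0,0,0.3],
    [0,0,0.16],
    [0,0,0.08],
    [0,0,0]
  ],
  "jaw": [0.2,0.2,0.2,0.2,0.2,0.2,0.2]
}}

```text
clock: 7.7
position: [0.4565, -0.0943, 0.015]
ee_rot: [1.0, 0.0, 0.001, 0.0]
ft_force: [0.2, 0.2, -1.9]
grip_width: 0.406
grasp_force: 50.2
```

Not touching yet, so I'll creep down and then release.

>>> {"api": "jog_arm", "payload": {
  "dr": [
    [0,0,0],
    [0,0,0],
    [0,0,0]
  ],
  "translation": [
    [0,0,0.04],
    [0,0,0.04],
    [0,0,0]
  ],
  "jaw": [0.2,0.2,0.2]
}}

```text
clock: 8.0
position: [0.4568, -0.0944, 0.0145]
ee_rot: [1.0, -0.0, 0.001, 0.001]
ft_force: [-9.7, 1.9, 23.3]
grip_width: 0.404
grasp_force: 52.9
```

>>> {"api": "jog_arm", "payload": {
  "dr": [
    [0,0,0],
    [0,0,0],
    [0,0,0],
    [0,0,0],
    [0,0,0],
    [0,0,0],
    [0,0,0],
    [0,0,0],
    [0,0,0],
    [0,0,0]
  ],
  "translation": [
    [0,0,-0.05],
    [0,0,0],
    [0,0,0],
    [0,0,0],
    [0,0,0],
    [0,0,-0.5],
    [0,0,-1],
    [0,0,-1],
    [0,0,-1],
    [0,0,0]
  ],
  "jaw": [0.4,0.6,0.7,0.7,0.7,0.7,0.7,0.7,0.7,0.7]
}}

```text
clock: 9.0
position: [0.4582, -0.0945, 0.1051]
ee_rot: [1.0, 0.0, 0.003, 0.001]
ft_force: [0.3, 0.7, -0.7]
grip_width: 0.698
grasp_force: 0.0
```

```bash
python3 - <<'E'
from workcell import manip, optics
from h import *
c=optics.camera("wrist"); cv2.imwrite("pics/w3.png",c["color"][:,:,::-1])
o=manip.get_obs();print(o["position"],o["grip_width"],o["joint_pos"])
E
```

```text
[ 0.45722669 -0.0944538   0.10325352] 0.6981391668536765 [ 0.46506062  0.12662227 -0.3783208   2.00279166  0.05576735  1.01792355
 -1.51044454]
```

View pics/w3.png

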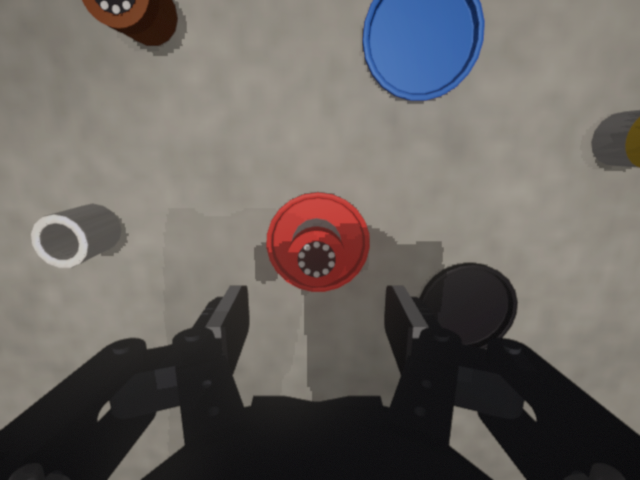

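The red cap stands in the red dish at (317,258), inside the rim. Next is yellow.

>>> {"api": "jog_arm", "payload": {
  "dr": [
    [0,0,0],
    [0,0,0],
    [0,0,0],
    [0,0,0],
    [0,0,0],
    [0,0,0],
    [0,0,0],
    [0,0,0],
    [0,0,0],
    [0,0,0]
  ],
  "translation": [
    [0.3,0.92,0],
    [0.3,0.92,0],
    [0.3,0.92,0],
    [0.3,0.92,0],
    [0.3,0.92,0],
    [0.3,0.92,0],
    [0.3,0.92,0],
    [0.3,0.92,0],
    [0.4,0.92,0],
    [0,0,0]
  ],
  "jaw": [0.8,0.8,0.8,0.8,0.8,0.8,0.8,0.8,0.8,0.8]
}}

```text
clock: 10.05
position: [0.5255, -0.3044, 0.1001]
ee_rot: [1.0, -0.002, -0.001, 0.0]
ft_force: [-0.2, -0.4, 0.0]
grip_width: 0.799
grasp_force: 0.0
```

```bash
cat > chk.py <<'E'
import sys
from workcell import manip, optics
from h import *
def chk(col,P,r=90):
    c=optics.camera("wrist");q=c["mtx"]@(np.array(c["R"])@np.array(P)+np.array(c["t"]));q/=q[2]
    A=blob(c["color"],col,(int(q[0]),int(q[1])),r)
    o=manip.get_obs();print("tcp",o["position"].round(4),"w%.2f"%o["grip_width"],"q7 %.2f"%o["joint_pos"][6]);print("px",q[:2].round(1),A)
    for k in A:
        if k: print(plane(c,k[0],P[2]).round(4))
    return c
E
python3 -c "
from chk import *
chk('yellow',[.528,-.3025,.04])"
```

```text
tcp [ 0.5254 -0.3024  0.1001] w0.80 q7 -1.20
px [314.4 252.5] ((array([313.40006256, 249.02684021]), array([57. , 57.2])), (array([313.18035126, 250.84779358]), array([38.6, 40.4])))
[ 0.5302 -0.3019  0.04  ]
[ 0.5291 -0.3017  0.04  ]
```

>>> {"api": "jog_arm", "payload": {
  "dr": [
    [0,0,0],
    [0,0,0],
    [0,0,0],
    [0,0,0],
    [0,0,0],
    [0,0,0]
  ],
  "translation": [
    [0.14,0,1],
    [0,0,1],
    [0,0,0.9],
    [0,0,0.4],
    [0,0,0.28],
    [0,0,0]
  ],
  "jaw": [0.8,0.8,0.8,0.8,0.8,0.8]
}}

```text
clock: 10.7
position: [0.5292, -0.3007, 0.0112]
ee_rot: [1.0, 0.0, -0.0, -0.0]
ft_force: [-0.0, -0.2, 0.7]
grip_width: 0.801
grasp_force: 0.0
```

>>> {"api": "jog_arm", "payload": {
  "dr": [
    [0,0,0],
    [0,0,0],
    [0,0,0],
    [0,0,0],
    [0,0,0],
    [0,0,0],
    [0,0,0]
  ],
  "translation": [
    [0,0,0],
    [0,0,0],
    [0,0,0],
    [0,0,0],
    [0,0,0],
    [0,0,0],
    [0,0,0]
  ],
  "jaw": [0.2,0.2,0.2,0.2,0.2,0.2,0.2]
}}

```text
clock: 11.4
position: [0.5303, -0.3016, 0.0129]
ee_rot: [1.0, -0.0, 0.001, 0.0]
ft_force: [-1.4, 0.8, 6.1]
grip_width: 0.407
grasp_force: 49.8
```

>>> {"api": "jog_arm", "payload": {
  "dr": [
    [0,0,0],
    [0,0,0],
    [0,0,0],
    [0,0,0],
    [0,0,0]
  ],
  "translation": [
    [0,0,-0.5],
    [0,0,-1],
    [0,0,-1],
    [0,0,-1],
    [0,0,-0.5]
  ],
  "jaw": [0.2,0.2,0.2,0.2,0.2]
}}

```text
clock: 11.9
position: [0.5304, -0.3017, 0.1147]
ee_rot: [1.0, -0.0, 0.002, 0.001]
ft_force: [-0.2, -0.8, -0.5]
grip_width: 0.403
grasp_force: 49.9
```

>>> {"api": "jog_arm", "payload": {
  "dr": [
    [0,0,0],
    [0,0,0],
    [0,0,0],
    [0,0,0],
    [0,0,0],
    [0,0,0],
    [0,0,0],
    [0,0,0],
    [0,0,0],
    [0,0,0]
  ],
  "translation": [
    [0,-1,0],
    [0,-1,0],
    [0,-1,0],
    [0,-1,0],
    [0,-1,0],
    [0,-1,0],
    [0,-1,0],
    [0,-1,0],
    [0,-1,0],
    [0,-1,0]
  ],
  "jaw": [0.2,0.2,0.2,0.2,0.2,0.2,0.2,0.2,0.2,0.2]
}}

```text
clock: 12.9
position: [0.5291, -0.0503, 0.1115]
ee_rot: [1.0, -0.0, -0.0, 0.0]
ft_force: [0.3, -0.1, -1.2]
grip_width: 0.41
grasp_force: 50.0
```

>>> {"api": "jog_arm", "payload": {
  "dr": [
    [0,0,0],
    [0,0,0],
    [0,0,0],
    [0,0,0],
    [0,0,0],
    [0,0,0],
    [0,0,0],
    [0,0,0],
    [0,0,0],
    [0,0,0]
  ],
  "translation": [
    [0,-1,0],
    [0,-1,0],
    [0,-1,0],
    [0,-1,0],
    [0,-1,0],
    [0,-1,0],
    [0,-1,0],
    [0,-1,0],
    [0,-1,0],
    [0,-1,0]
  ],
  "jaw": [0.2,0.2,0.2,0.2,0.2,0.2,0.2,0.2,0.2,0.2]
}}

```text
clock: 13.9
position: [0.5292, 0.1995, 0.1115]
ee_rot: [1.0, -0.0, -0.0, 0.0]
ft_force: [0.2, -0.4, -0.8]
grip_width: 0.405
grasp_force: 50.0
```

>>> {"api": "jog_arm", "payload": {
  "dr": [
    [0,0,0],
    [0,0,0],
    [0,0,0],
    [0,0,0],
    [0,0,0],
    [0,0,0],
    [0,0,0]
  ],
  "translation": [
    [0.2,-1,0],
    [0,-1,0],
    [0,-1,0],
    [0,-1,0],
    [0,-0.7,0],
    [0,0,0],
    [0,0,0]
  ],
  "jaw": [0.2,0.2,0.2,0.2,0.2,0.2,0.2]
}}

```text
clock: 14.6
position: [0.5345, 0.3158, 0.1113]
ee_rot: [1.0, 0.0, -0.0, 0.0]
ft_force: [0.6, 0.1, -1.3]
grip_width: 0.404
grasp_force: 50.0
```

```bash
python3 -c "
from chk import *
c=chk('yellow',[.5345,.317,.009],60);cv2.imwrite('pics/w4.png',c['color'][:,:,::-1])"
```

```text
tcp [0.5348 0.3151 0.1113] w0.41 q7 -2.35
px [315.7 237.6] ((array([315.76850128, 235.69071198]), array([ 80.3, 104.3])), None)
[0.536  0.3169 0.009 ]
```

View pics/w4.png

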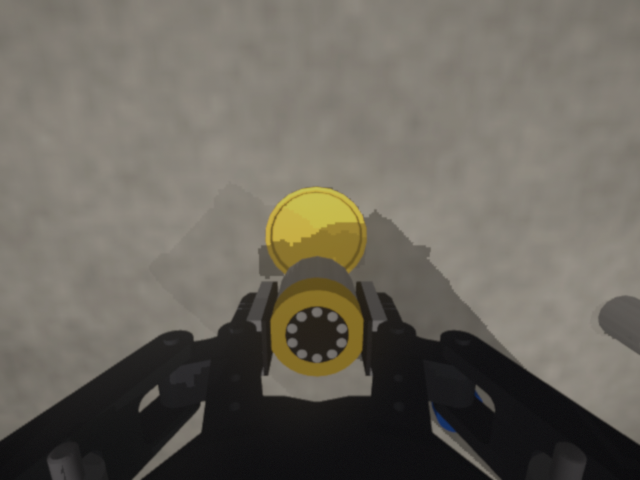

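The yellow cap is upright at (317,333), and its dish at (316,236) is aligned with it. Lowering.

>>> {"api": "jog_arm", "payload": {
  "dr": [
    [0,0,0],
    [0,0,0],
    [0,0,0],
    [0,0,0],
    [0,0,0],
    [0,0,0],
    [0,0,0],
    [0,0,0]
  ],
  "translation": [
    [0,-0.03,1],
    [0,0,1],
    [0,0,1],
    [0,0,0.5],
    [0,0,0.25],
    [0,0,0.1],
    [0,0,0.04],
    [0,0,0]
  ],
  "jaw": [0.2,0.2,0.2,0.2,0.2,0.2,0.2,0.2]
}}

```text
clock: 15.45
position: [0.5354, 0.317, 0.0159]
ee_rot: [1.0, -0.0, 0.001, -0.0]
ft_force: [-1.6, -1.9, 3.8]
grip_width: 0.403
grasp_force: 50.3
```

>>> {"api": "jog_arm", "payload": {
  "dr": [
    [0,0,0],
    [0,0,0],
    [0,0,0],
    [0,0,0],
    [0,0,0],
    [0,0,0],
    [0,0,0],
    [0,0,0],
    [0,0,0],
    [0,0,0]
  ],
  "translation": [
    [0,0,0],
    [0,0,0],
    [0,0,0],
    [0,0,0],
    [0,0,0],
    [0,0,-0.5],
    [0,0,-1],
    [0,0,-1],
    [0,0,-1],
    [0,0,0]
  ],
  "jaw": [0.45,0.6,0.7,0.7,0.7,0.7,0.7,0.7,0.8,0.8]
}}

```text
clock: 16.45
position: [0.5363, 0.3185, 0.1066]
ee_rot: [1.0, 0.0, 0.003, -0.002]
ft_force: [0.5, 0.5, 0.2]
grip_width: 0.803
grasp_force: 0.0
```

```bash
python3 -c "
from chk import *
c=chk('yellow',[.5345,.317,.043],90);cv2.imwrite('pics/w5.png',c['color'][:,:,::-1])"
```

```text
tcp [0.5355 0.3178 0.1045] w0.80 q7 -2.36
px [320.2 257.8] ((array([320.18873596, 240.79382324]), array([ 95.2, 101. ])), (array([319.12710571, 257.98716736]), array([37.2, 38.8])))
[0.5457 0.3171 0.043 ]
[0.5343 0.3177 0.043 ]
```

View pics/w5.png

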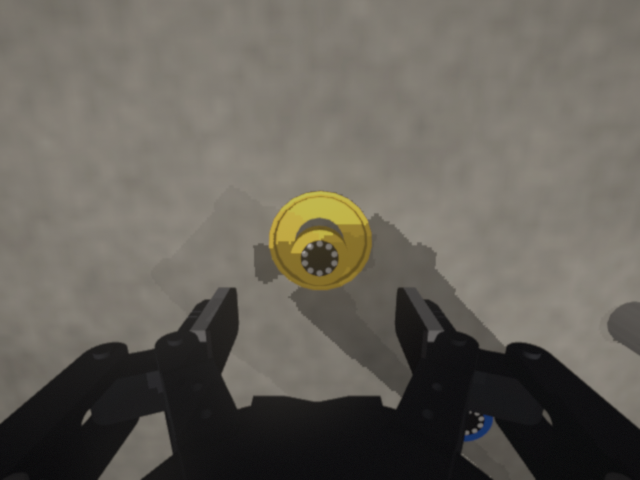

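The yellow cap stands centred in its dish at (319,258). Next is blue.

>>> {"api": "jog_arm", "payload": {
  "dr": [
    [0,0,0],
    [0,0,0],
    [0,0,0],
    [0,0,0],
    [0,0,0],
    [0,0,0],
    [0,0,0],
    [0,0,0]
  ],
  "translation": [
    [-0.86,0.74,0],
    [-0.86,0.74,0],
    [-0.86,0.74,0],
    [-0.86,0.74,0],
    [-0.86,0.74,0],
    [-0.86,0.74,0],
    [0,0,0],
    [0,0,0]
  ],
  "jaw": [0.8,0.8,0.8,0.8,0.8,0.8,0.8,0.8]
}}

```text
clock: 17.3
position: [0.4054, 0.2056, 0.1018]
ee_rot: [1.0, -0.0, 0.0, 0.0]
ft_force: [0.4, 0.8, -0.2]
grip_width: 0.8
grasp_force: 0.0
```

```bash
python3 -c "
from chk import *
chk('blue',[.406,.207,.04])"
```

```text
tcp [0.4058 0.2062 0.1019] w0.80 q7 -2.20
px [315.3 254.7] ((array([314.01476288, 252.68022156]), array([56.2, 56.6])), (array([314.00308228, 254.53977966]), array([37.8, 40.1])))
[0.4073 0.2078 0.04  ]
[0.4061 0.2078 0.04  ]
```

Aligned: y +1.5 mm, then 91 mm down.

>>> {"api": "jog_arm", "payload": {
  "dr": [
    [0,0,0],
    [0,0,0],
    [0,0,0],
    [0,0,0],
    [0,0,0],
    [0,0,0]
  ],
  "translation": [
    [0.02,-0.06,1],
    [0,0,1],
    [0,0,0.9],
    [0,0,0.5],
    [0,0,0.24],
    [0,0,0]
  ],
  "jaw": [0.8,0.8,0.8,0.8,0.8,0.8]
}}

```text
clock: 17.95
position: [0.406, 0.2078, 0.0105]
ee_rot: [1.0, 0.0, -0.0, -0.0]
ft_force: [-0.1, 1.3, 0.2]
grip_width: 0.798
grasp_force: 0.0
```

>>> {"api": "jog_arm", "payload": {
  "dr": [
    [0,0,0],
    [0,0,0],
    [0,0,0],
    [0,0,0],
    [0,0,0],
    [0,0,0],
    [0,0,0]
  ],
  "translation": [
    [0,0,0],
    [0,0,0],
    [0,0,0],
    [0,0,0],
    [0,0,0],
    [0,0,0],
    [0,0,0]
  ],
  "jaw": [0.2,0.2,0.2,0.2,0.2,0.2,0.2]
}}

```text
clock: 18.65
position: [0.4068, 0.2078, 0.0119]
ee_rot: [1.0, -0.0, 0.001, -0.0]
ft_force: [-1.1, 0.1, 5.1]
grip_width: 0.408
grasp_force: 49.3
```

>>> {"api": "jog_arm", "payload": {
  "dr": [
    [0,0,0],
    [0,0,0],
    [0,0,0],
    [0,0,0],
    [0,0,0]
  ],
  "translation": [
    [0,0,-0.5],
    [0,0,-1],
    [0,0,-1],
    [0,0,-1],
    [0,0,-0.5]
  ],
  "jaw": [0.2,0.2,0.2,0.2,0.2]
}}

```text
clock: 19.15
position: [0.4068, 0.208, 0.1136]
ee_rot: [1.0, 0.0, 0.002, -0.0]
ft_force: [0.3, -0.3, -1.6]
grip_width: 0.406
grasp_force: 50.1
```

>>> {"api": "jog_arm", "payload": {
  "dr": [
    [0,0,0],
    [0,0,0],
    [0,0,0],
    [0,0,0],
    [0,0,0],
    [0,0,0],
    [0,0,0],
    [0,0,0],
    [0,0,0],
    [0,0,0]
  ],
  "translation": [
    [0.49,0.98,0],
    [0.49,0.98,0],
    [0.49,0.98,0],
    [0.49,0.98,0],
    [0.49,0.98,0],
    [0.49,0.98,0],
    [0.49,0.98,0],
    [0.49,0.98,0],
    [0.49,0.98,0],
    [0.49,0.98,0]
  ],
  "jaw": [0.2,0.2,0.2,0.2,0.2,0.2,0.2,0.2,0.2,0.2]
}}

```text
clock: 20.15
position: [0.5286, -0.0386, 0.1108]
ee_rot: [1.0, 0.0, -0.0, 0.0]
ft_force: [0.6, 0.1, -2.1]
grip_width: 0.405
grasp_force: 50.1
```

>>> {"api": "jog_arm", "payload": {
  "dr": [
    [0,0,0],
    [0,0,0],
    [0,0,0],
    [0,0,0],
    [0,0,0],
    [0,0,0],
    [0,0,0]
  ],
  "translation": [
    [0.49,0.98,0],
    [0.49,0.98,0],
    [0.49,0.98,0],
    [0.49,0.98,0],
    [0.5,0.98,0],
    [0,0,0],
    [0,0,0]
  ],
  "jaw": [0.2,0.2,0.2,0.2,0.2,0.2,0.2]
}}

```text
clock: 20.85
position: [0.5896, -0.1602, 0.1105]
ee_rot: [1.0, -0.0, -0.0, -0.0]
ft_force: [0.1, 0.9, -2.0]
grip_width: 0.4
grasp_force: 50.2
```

```bash
python3 -c "
from chk import *
c=chk('blue',[.59,-.160,.009],60);cv2.imwrite('pics/w6.png',c['color'][:,:,::-1])"
```

```text
tcp [ 0.5896 -0.1592  0.1106] w0.41 q7 -1.47
px [317.3 237.4] ((array([317.47022629, 234.05404663]), array([ 83.3, 103.8])), None)
[ 0.5926 -0.1602  0.009 ]
```

View pics/w6.png

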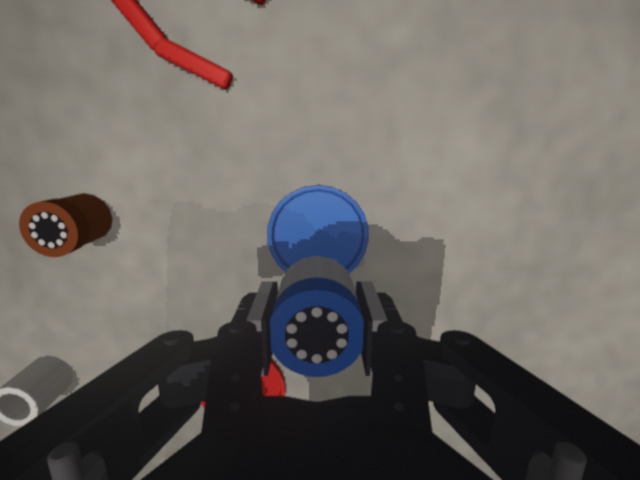

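The blue cap is upright at (317,334), aligned with its dish at (317,234). Lowering.

>>> {"api": "jog_arm", "payload": {
  "dr": [
    [0,0,0],
    [0,0,0],
    [0,0,0],
    [0,0,0],
    [0,0,0],
    [0,0,0],
    [0,0,0],
    [0,0,0]
  ],
  "translation": [
    [0.04,0,1],
    [0,0,1],
    [0,0,1],
    [0,0,0.5],
    [0,0,0.25],
    [0,0,0.08],
    [0,0,0.04],
    [0,0,0]
  ],
  "jaw": [0.2,0.2,0.2,0.2,0.2,0.2,0.2,0.2]
}}

```text
clock: 21.7
position: [0.5917, -0.1601, 0.0151]
ee_rot: [1.0, 0.0, 0.001, 0.0]
ft_force: [0.5, 0.4, -2.0]
grip_width: 0.407
grasp_force: 50.4
```

>>> {"api": "jog_arm", "payload": {
  "dr": [
    [0,0,0],
    [0,0,0],
    [0,0,0]
  ],
  "translation": [
    [0,0,0.03],
    [0,0,0.02],
    [0,0,0]
  ],
  "jaw": [0.2,0.2,0.2]
}}

```text
clock: 22.0
position: [0.5917, -0.1601, 0.0149]
ee_rot: [1.0, -0.0, 0.001, 0.0]
ft_force: [-5.5, 1.0, 11.5]
grip_width: 0.406
grasp_force: 51.6
```

>>> {"api": "jog_arm", "payload": {
  "dr": [
    [0,0,0],
    [0,0,0],
    [0,0,0],
    [0,0,0],
    [0,0,0],
    [0,0,0],
    [0,0,0],
    [0,0,0],
    [0,0,0],
    [0,0,0]
  ],
  "translation": [
    [0,0,-0.02],
    [0,0,0],
    [0,0,0],
    [0,0,0],
    [0,0,0],
    [0,0,-0.5],
    [0,0,-1],
    [0,0,-1],
    [0,0,-1],
    [0,0,0]
  ],
  "jaw": [0.45,0.6,0.7,0.7,0.7,0.7,0.7,0.7,0.8,0.8]
}}

```text
clock: 23.0
position: [0.5933, -0.1604, 0.1057]
ee_rot: [1.0, -0.0, 0.003, 0.001]
ft_force: [0.3, -0.3, -0.2]
grip_width: 0.795
grasp_force: 0.0
```

```bash
python3 -c "
from chk import *
c=chk('blue',[.5915,-.16,.043],90)"
```

```text
tcp [ 0.5923 -0.1603  0.1035] w0.80 q7 -1.47
px [316.7 258.4] ((array([316.87970734, 241.72044373]), array([ 96.9, 100.8])), (array([315.61383057, 258.95406342]), array([37.3, 39.4])))
[ 0.6025 -0.1601  0.043 ]
[ 0.5911 -0.1593  0.043 ]
```

Blue cap measured at (0.591, −0.159) in its dish. Now the worn cap.

>>> {"api": "jog_arm", "payload": {
  "dr": [
    [0,0,0],
    [0,0,0],
    [0,0,0],
    [0,0,0],
    [0,0,0],
    [0,0,0],
    [0,0,0],
    [0,0,0],
    [0,0,0]
  ],
  "translation": [
    [0.07,-0.98,0],
    [0.07,-0.98,0],
    [0.07,-0.98,0],
    [0.07,-0.98,0],
    [0.07,-0.98,0],
    [0.07,-0.98,0],
    [0.06,-0.96,0],
    [0,0,0],
    [0,0,0]
  ],
  "jaw": [0.8,0.8,0.8,0.8,0.8,0.8,0.8,0.8,0.8]
}}

```text
clock: 23.95
position: [0.6026, 0.0112, 0.1003]
ee_rot: [1.0, 0.001, -0.001, 0.0]
ft_force: [0.3, -0.0, 0.4]
grip_width: 0.8
grasp_force: 0.0
```

```bash
python3 -c "
from chk import *
chk('worn',[.6035,.0108,.04])"
```

```text
tcp [0.6026 0.0101 0.1003] w0.80 q7 -1.77
px [318.2 254.8] ((array([315.78946686, 250.70462036]), array([55.9, 59.1])), (array([316.79154205, 253.91843414]), array([38.4, 40.6])))
[0.6062 0.0123 0.04  ]
[0.6041 0.0116 0.04  ]
```

>>> {"api": "jog_arm", "payload": {
  "dr": [
    [0,0,0],
    [0,0,0],
    [0,0,0],
    [0,0,0],
    [0,0,0],
    [0,0,0]
  ],
  "translation": [
    [0.06,-0.03,1],
    [0,0,1],
    [0,0,0.9],
    [0,0,0.5],
    [0,0,0.2],
    [0,0,0]
  ],
  "jaw": [0.8,0.8,0.8,0.8,0.8,0.8]
}}

```text
clock: 24.6
position: [0.6044, 0.0112, 0.0107]
ee_rot: [1.0, -0.0, -0.0, 0.0]
ft_force: [0.3, 0.1, 0.4]
grip_width: 0.803
grasp_force: 0.0
```

>>> {"api": "jog_arm", "payload": {
  "dr": [
    [0,0,0],
    [0,0,0],
    [0,0,0],
    [0,0,0],
    [0,0,0],
    [0,0,0],
    [0,0,0]
  ],
  "translation": [
    [0,0,0],
    [0,0,0],
    [0,0,0],
    [0,0,0],
    [0,0,0],
    [0,0,0],
    [0,0,0]
  ],
  "jaw": [0.2,0.2,0.2,0.2,0.2,0.2,0.2]
}}

```text
clock: 25.3
position: [0.6054, 0.0118, 0.0121]
ee_rot: [1.0, -0.0, 0.001, 0.0]
ft_force: [-1.0, -0.8, 5.5]
grip_width: 0.408
grasp_force: 49.8
```

>>> {"api": "jog_arm", "payload": {
  "dr": [
    [0,0,0],
    [0,0,0],
    [0,0,0],
    [0,0,0],
    [0,0,0]
  ],
  "translation": [
    [0,0,-0.5],
    [0,0,-1],
    [0,0,-1],
    [0,0,-1],
    [0,0,-0.5]
  ],
  "jaw": [0.2,0.2,0.2,0.2,0.2]
}}

```text
clock: 25.8
position: [0.6055, 0.0119, 0.1139]
ee_rot: [1.0, 0.0, 0.002, 0.0]
ft_force: [1.7, 0.4, -1.8]
grip_width: 0.407
grasp_force: 49.9
```

>>> {"api": "jog_arm", "payload": {
  "dr": [
    [0,0,0],
    [0,0,0],
    [0,0,0],
    [0,0,0],
    [0,0,0],
    [0,0,0],
    [0,0,0],
    [0,0,0],
    [0,0,0],
    [0,0,0]
  ],
  "translation": [
    [-0.9,0.99,0],
    [-0.9,0.99,0],
    [-0.9,0.99,0],
    [-0.9,0.99,0],
    [-0.9,0.99,0],
    [-0.9,0.99,0],
    [-0.9,0.99,0],
    [-0.9,0.99,0],
    [-0.9,0.99,0],
    [0,0,0]
  ],
  "jaw": [0.2,0.2,0.2,0.2,0.2,0.2,0.2,0.2,0.2,0.2]
}}

```text
clock: 26.8
position: [0.3988, -0.2143, 0.1107]
ee_rot: [1.0, -0.003, -0.001, 0.0]
ft_force: [0.6, 0.7, -1.3]
grip_width: 0.404
grasp_force: 50.1
```

>>> {"api": "jog_arm", "payload": {
  "dr": [
    [0,0,0]
  ],
  "translation": [
    [0,0,0]
  ],
  "jaw": [0.2]
}}

```text
clock: 26.9
position: [0.4016, -0.2113, 0.1109]
ee_rot: [1.0, -0.001, 0.0, 0.0]
ft_force: [-0.1, 0.3, -0.7]
grip_width: 0.404
grasp_force: 50.1
```

```bash
python3 -c "
from chk import *
c=chk('black',[.402,-.211,.009],60);cv2.imwrite('pics/w7.png',c['color'][:,:,::-1])"
```

```text
tcp [ 0.4023 -0.2106  0.1109] w0.40 q7 -1.20
px [317.  237.4] ((array([316.65675735, 237.90455246]), array([63.8, 97.5])), None)
[ 0.4016 -0.2107  0.009 ]
```

View pics/w7.png

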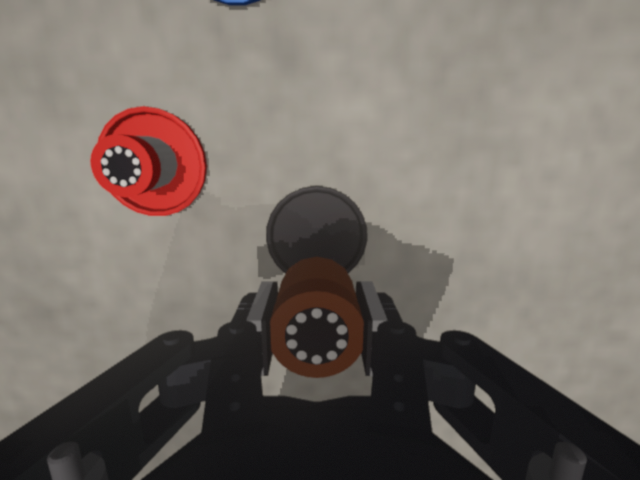

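The worn cap is upright at (317,334), aligned with the black dish at (317,235). The red cap is well inside the red dish. Lowering.

>>> {"api": "jog_arm", "payload": {
  "dr": [
    [0,0,0],
    [0,0,0],
    [0,0,0],
    [0,0,0],
    [0,0,0],
    [0,0,0],
    [0,0,0],
    [0,0,0]
  ],
  "translation": [
    [0,0,1],
    [0,0,1],
    [0,0,1],
    [0,0,0.5],
    [0,0,0.25],
    [0,0,0.1],
    [0,0,0.05],
    [0,0,0]
  ],
  "jaw": [0.2,0.2,0.2,0.2,0.2,0.2,0.2,0.2]
}}

```text
clock: 27.75
position: [0.4027, -0.2107, 0.015]
ee_rot: [1.0, 0.0, 0.0, 0.0]
ft_force: [-4.4, 3.1, 10.6]
grip_width: 0.399
grasp_force: 51.3
```

>>> {"api": "jog_arm", "payload": {
  "dr": [
    [0,0,0],
    [0,0,0],
    [0,0,0],
    [0,0,0],
    [0,0,0],
    [0,0,0],
    [0,0,0],
    [0,0,0],
    [0,0,0],
    [0,0,0]
  ],
  "translation": [
    [0,0,-0.02],
    [0,0,0],
    [0,0,0],
    [0,0,0],
    [0,0,0],
    [0,0,-0.5],
    [0,0,-1],
    [0,0,-1],
    [0,0,-1],
    [0,0,-1]
  ],
  "jaw": [0.45,0.6,0.7,0.7,0.7,0.7,0.7,0.7,0.8,0.8]
}}

```text
clock: 28.75
position: [0.402, -0.2109, 0.1283]
ee_rot: [1.0, 0.0, 0.0, 0.0]
ft_force: [-0.1, -0.4, -0.7]
grip_width: 0.8
grasp_force: 0.0
```

>>> {"api": "jog_arm", "payload": {
  "dr": [
    [0,0,0],
    [0,0,0],
    [0,0,0],
    [0,0,0],
    [0,0,0],
    [0,0,0],
    [0,0,0],
    [0,0,0],
    [0,0,0],
    [0,0,0]
  ],
  "translation": [
    [0,0,-1],
    [0,0,-1],
    [0,0,-1],
    [0,1,0],
    [0,1,0],
    [0,1,0],
    [0,1,0],
    [0,1,0],
    [0,0,0],
    [0,0,0]
  ],
  "jaw": [0.8,0.8,0.8,0.8,0.8,0.8,0.8,0.8,0.8,0.8]
}}

```text
clock: 29.75
position: [0.4019, -0.3359, 0.2018]
ee_rot: [1.0, -0.0, 0.0, -0.0]
ft_force: [0.9, -0.1, -0.4]
grip_width: 0.801
grasp_force: 0.0
```

```bash
python3 - <<'E'
from workcell import manip, optics
from h import *
np.set_printoptions(precision=4,suppress=True)
print(manip.get_obs()["position"])
T,S=optics.camera("top"),optics.camera("scene")
a=np.concatenate([T["color"][170:370,130:510],S["color"][110:450,200:580]]);cv2.imwrite("pics/f.png",a[:,:,::-1])
for n,c,X in (("red","red",(.457,-.0945)),("yel","yellow",(.534,.3177)),("blue","blue",(.591,-.159)),("worn","worn",(.4025,-.2107)),("sleeve","sleeve",(.4665,.0675))):
    u=[]
    for C in (T,S):
        q=C["mtx"]@(np.array(C["R"])@np.array([*X,.043])+np.array(C["t"]));q=(q[:2]/q[2]).astype(int)
        A=blob(C["color"],c,q,24 if C is T else 30);u.append((A[1] or A[0])[0])
    print(n,tri(T,u[0],S,u[1]))
E
```

```text
[ 0.4019 -0.3359  0.2018]
red (array([ 0.4559, -0.0959,  0.0178]), np.float64(0.003145592147597776))
yel (array([0.5379, 0.3204, 0.0215]), np.float64(0.0027874569320778045))
blue (array([ 0.5917, -0.1623,  0.015 ]), np.float64(0.009222214348313655))
worn (array([ 0.4016, -0.2098,  0.0457]), np.float64(0.0017264238318523062))
sleeve (array([0.4666, 0.0696, 0.0174]), np.float64(0.0037566759547876167))
```

View pics/f.png

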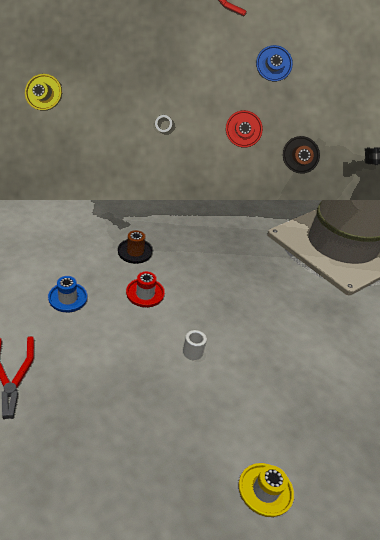

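Both views show all four caps upright inside their dishes, with the sleeve and pliers untouched. The low heights for red, yellow and blue come from masks that merged each cap with its same-coloured dish; the worn cap's top reads about 46 mm, against 43 mm expected.

```bash
python3 -c "
from workcell import manip
print(manip.hand_in())"
```

```text
the job is handed in; nothing more can be done
None
```

The job is handed in at about 30 s: the red, yellow and blue caps stand upright in their matching dishes, the worn cap stands in the black dish, and the sleeve and pliers were not touched.

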